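Take the small pastry cutter out of its hinged case

ROBOT

A 6-joint arm with a two-finger parallel gripper is mounted at the origin on a cart in front of the work surface, level with it; the furniture and walls round the work are solid. World frame = base frame: x ahead of the robot, y to its left, z up, the work surface at z = 0. Lengths are in m, angles in rad, forces in N, time in s.
With the tool pointing down it reaches from about 0.425 to 0.95 m from the base axis. Payload 3.5 kg.
Tool frame: the origin (TCP) lies at the very end of the fingers, on their centre line; the grasp point (between the pads) lies 19 mm behind it; z points along the fingers, y is the line along which they close (so a half turn about z gives the same grasp; the last joint's range is limited). The gripper opens to 85 mm and grips with 20 to 120 N. Pads are 22 mm wide; open, the fingers measure 114 mm over their backs; the gripper's body (76 mm by 85 mm) begins 54 mm behind the grasp point. The pads swing forward as they close: fully open they stand 13 mm farther back than shut.
Start: joints at [1.034, 0.286, 1.577, -0, 1.279, -0.15], TCP at [0.255, 0.625, 0.204] pointing down, gripper open.
Joint ranges: [-2.77, 2.77], [-0.9, 2.22], [0.21, 2.48], [-1.53, 4.67], [0.24, 2.81], [-2.84, 2.84]. Speed limits (rad/s): [2.79, 2.79, 3.14, 3.14, 3.14, 3.14].

INTERFACE

Orientations are given as a unit quaternion [x, y, z, w].
In Python, from plant import ctrl gives the robot as it stands.
- The arm moves only by the shell command python3 inch.py FILE [FORCE], which reads ROWS from the file FILE. ROWS is a JSON list of rows, 1 to 10 of them, each an object with the fields d (a list: dx, dy, dz in units of 20 mm), r (a list: a rotation vector rx, ry, rz in units of 0.05 rad), jaw (the opening from 0.0 (shut) to 1.0 (fully open)); a field left out counts as zero (the opening has to be given); each row is the pose to reach, as a shift and turn from the pose commanded when the command began, along the tool's axes at that moment; what a row does not reach only later rows make up. A row lasts 1/8 s, in which the tool goes at most 0.0625 m and 0.188 rad, less where a joint would pass 70% of its speed; a pose out of reach is approached as far as the arm can. The fingers move at their own pace and stop on an object; FORCE is the grip in N (left out, the last holds). Time passes only in rows, so rows that do not move let the fingers close. It prints the time, the measured TCP pose, the force, the opening and the grip force at its end. Input that does not fit is refused with a message, and nothing moves.
- ctrl.get_state(): the state, without advancing time (a new reading comes with each control period).
- ctrl.read_camera(name): name is "scene" or "top"; returns a dict with "pixels" (480x640x3 uint8, red, green, blue), "camera_matrix" (3x3 intrinsics, pixels), "dist_coeffs" ([k1, k2, p1, p2, k3] as OpenCV has them; the pictures are not rectified), "xyz" and "orientation" of the camera in the world. Camera axes: x right, y down, z forward; pixel columns grow to the right and rows downward; lengths in m; the calibration is good to about 2 mm. A picture is of the moment at which its call begins. There is no depth.
- ctrl.sign_off(): hands the job in; it is judged then, once.
The state is a dict: "time": time; "qpos": joint angles; "dq": joint speeds; "joint_efforts": joint torques, N m; "eef_pos": TCP position; "tcp_rot": TCP orientation; "contact_force": force on the tool from outside, world axes, zero at the start; "wrist_torque": the same for the moment, N m; "opening": opening from 0.0 (shut) to 1.0 (fully open); "finger_force": force on a finger pad.
Only numpy, scipy, OpenCV 4.12 (cv2) and the standard library are available. Lean on these libraries where they do the work, as an engineer would, in place of code of your own. Each camera call takes 0.05 s, during which the arm holds its last target. There are 200 camera calls.

TASK

Open the hinged case of pastry cutters by swinging its lid up and over until it leans back and stays open by itself. Then lift out the smaller of the two cutters and set it down, without dropping it, flat and wholly on the chopping board; the larger cutter stays lying in the open case.

Things in the scene. Friction and masses are not known exactly. Their poses are not given: they have to be found in the camera images.
- cutter_case: Flat grey plastic storage case for pastry cutters, fixed to the worktop, closed at the start. The box is 124 (x) by 264 (y) by 46 mm high without the lid, walls 5 mm, its inner floor 6 mm above the worktop, no dividers. Origin at the centre of its underside; x points from the front (tab side) to the hinge side, y along the hinge, z up. It may stand left or right of the board, turned somewhat.
- case_lid (a joint): Angle of the case's lid in rad: 0 closed, grows as it opens, 1.57 upright, stops at 1.95 leaning back away from the tab side. The hinge is nearly free: the lid (0.15 kg) falls shut if let go below about 1.5 and falls fully open if let go beyond about 1.6.
- tab_grip (a point): Grip point in the lid's pull tab, a grey bar sticking straight out of the middle of the lid's front edge: 16 mm wide (along case y), 12 mm thick, 47 mm long. The point is at mid thickness, 28 mm beyond the edge, 50 mm above the worktop when closed; it moves on a 156 mm radius about the hinge. Axes as the case's when closed. Pinched by its two sides it can pivot between the fingers.
- lid_hinge (a point): Point in the middle of the hinge line, at the far top edge of the case, 62 mm from the case's centre along its x and 46 mm above the worktop. The hinge line runs along the case's y. The lid is a plate 128 by 268 by 8 mm, lying on the box when closed.
- small_cutter: The smaller of two fluted pale metal pastry cutters (open rings) that stand side by side on the floor of the case: 51 mm across, 30 mm high, about 0.05 kg. Origin at the centre of its underside, z up along its axis. Hidden under the lid at the start; either of the two may be on the left. At least 25 mm are free beside it along the case's y for the fingers.
- large_cutter: The larger fluted pale metal pastry cutter: 68 mm across, 35 mm high. Origin at the centre of its underside, z up. Stays in the case.
- board: Pale pink chopping board lying flat, fixed: 165 (x) by 235 (y) by 8 mm thick. Origin at the centre of its underside.

How it is judged:
On the way, in this order (a step that is already met when the one before it is completed fails the run):
1. the lid stands open beyond its balance point, without the robot touching it (value of joint case_lid above 1.7 rad and contact force between anything else and case_lid below 0.3 N), for 0.2 s.
2. the smaller cutter is lifted clear out of the case (z of small_cutter in the frame of cutter_case above 0.055 m), for 0.1 s.
At the end, for the whole second after the job is handed in: The lid is open beyond 1.7 rad; the smaller cutter rests flat (within 0.15 rad) on the board's top, wholly on the board (its centre within 60 mm along and 95 mm across of the board's centre, in the board's axes x and y), at rest; the larger cutter still lies flat on the floor of the case (value of joint case_lid above 1.7 rad and x of small_cutter in the frame of board between -0.06 and 0.06 m and y of small_cutter in the frame of board between -0.095 and 0.095 m and z of small_cutter in the frame of board between 0.003 and 0.013 m and angle between small_cutter's own z axis and vertical below 0.15 rad and linear speed of small_cutter below 0.02 m/s and x of large_cutter in the frame of cutter_case between -0.06 and 0.06 m and y of large_cutter in the frame of cutter_case between -0.13 and 0.13 m and z of large_cutter in the frame of cutter_case below 0.02 m and angle between large_cutter's own z axis and vertical below 0.2 rad); the robot touches nothing.
It fails at once if the smaller cutter is dropped: it falls freely faster than 0.8 m/s (a fall of more than about 30 mm) (linear speed of small_cutter above 0.8 m/s and contact force between the fingers and small_cutter below 0.1 N).
It fails at once if the larger cutter is lifted out of the case (z of large_cutter in the frame of cutter_case above 0.05 m).
It also fails if it takes over 54 s, if anything falls off the work surface, if the arm or the gripper's body presses on something with over 40 N, if the wrist force passes 120 N, or if a joint passes its speed limit or range.

## Working session

There is one attempt and no reset: what is moved stays moved. The work goes in short steps, Python scripts to look and compute and a shell command to move; the robot and the scene stay as the last step left them, time stands still between calls to the robot, and variables do not carry over. Pictures are saved under pics/ and viewed, at most 10 in all, crops included, and the job is handed in when it is done.

```bash
ls; mkdir -p pics; python3 - <<'E'
from plant import ctrl
import cv2
for n in("scene","top"):
    c=ctrl.read_camera(n); cv2.imwrite(f"pics/{n}0.png",c["pixels"][:,:,::-1])
    print({k:v for k,v in c.items() if k!="pixels"})
print(ctrl.get_state())
E
```

```text
inch.py
pics
plant.py
{'camera_matrix': array([[554.05523682,   0.        , 311.69694135],
       [  0.        , 554.05523682, 242.33995018],
       [  0.        ,   0.        ,   1.        ]]), 'dist_coeffs': array([-0.017291,  0.      ,  0.      ,  0.      ,  0.      ]), 'xyz': array([ 0.02001147, -0.80724581,  0.65692084]), 'orientation': array([ 0.84478107, -0.25170738,  0.14506556, -0.44938215])}
{'camera_matrix': array([[465.78446624,   0.        , 317.98213605],
       [  0.        , 465.78446624, 242.89500254],
       [  0.        ,   0.        ,   1.        ]]), 'dist_coeffs': array([-0.02641632,  0.        ,  0.        ,  0.        ,  0.        ]), 'xyz': array([ 0.36715975, -0.05617455,  0.92109429]), 'orientation': array([-0.70018392,  0.71009252, -0.04772736,  0.05686121])}
{'time': 0.1, 'qpos': array([ 1.03401409e+00,  2.87115067e-01,  1.57804986e+00, -4.24914179e-06,
        1.27866340e+00, -1.50003353e-01]), 'dq': array([ 0.00033571, -0.00107813, -0.00349571,  0.00044611, -0.00109316,
        0.00026806]), 'joint_efforts': array([-2.23121679e-04, -4.07295477e+01, -2.93700296e+01, -1.89643015e-04,
        3.36552446e-03, -1.14796514e-06]), 'eef_pos': array([0.25424038, 0.62455833, 0.20304984]), 'tcp_rot': array([ 1.92185526e-01,  9.81357975e-01, -1.05326237e-03, -3.74443264e-04]), 'contact_force': array([ 0.23069584,  0.10760072, -0.24213202]), 'wrist_torque': array([-0.0219835 ,  0.0179514 , -0.02358342]), 'finger_force': 0.0, 'opening': 0.9973749762498275}
```
View pics/scene0.png

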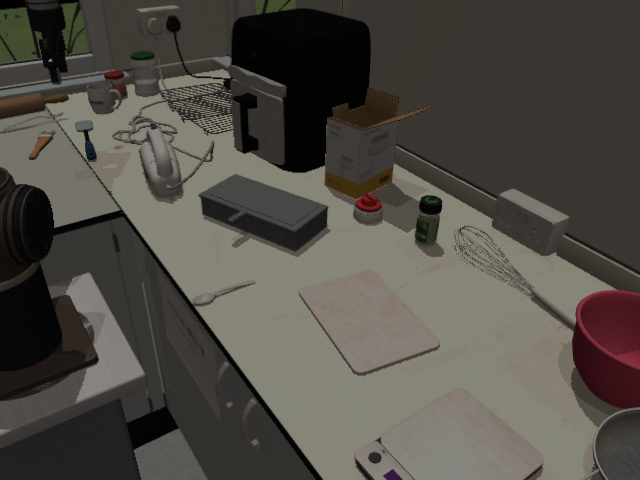

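View pics/top0.png

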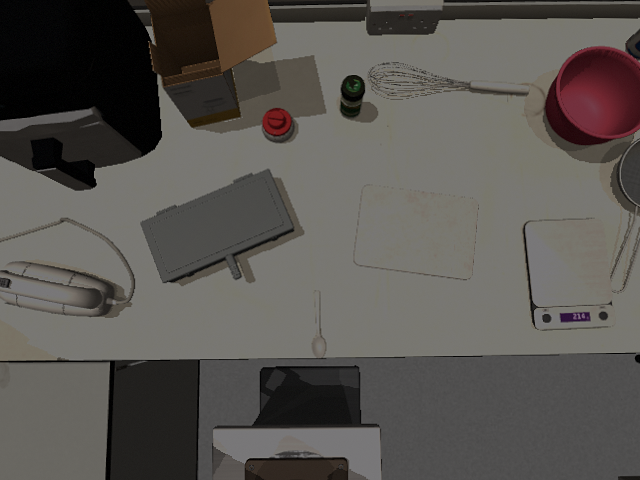

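The scene view shows the grey case at about (264,212), its tab at (238,216), and the pink board at (368,318). In the top view the case is at (218,226), the tab tip at (237,277), and the board at (417,232). I'll zoom in to pick corners.

```bash
python3 - <<'E'
import cv2,numpy as np
a=cv2.imread("pics/top0.png")[160:290,130:310]; b=cv2.imread("pics/scene0.png")[165:255,190:340]
f=lambda i,s:np.clip(cv2.resize(i,None,fx=s,fy=s,interpolation=cv2.INTER_CUBIC)*1.8,0,255).astype('uint8')
cv2.imwrite("pics/topc.png",f(a,4)); cv2.imwrite("pics/scenec.png",f(b,5))
E
```

View pics/topc.png

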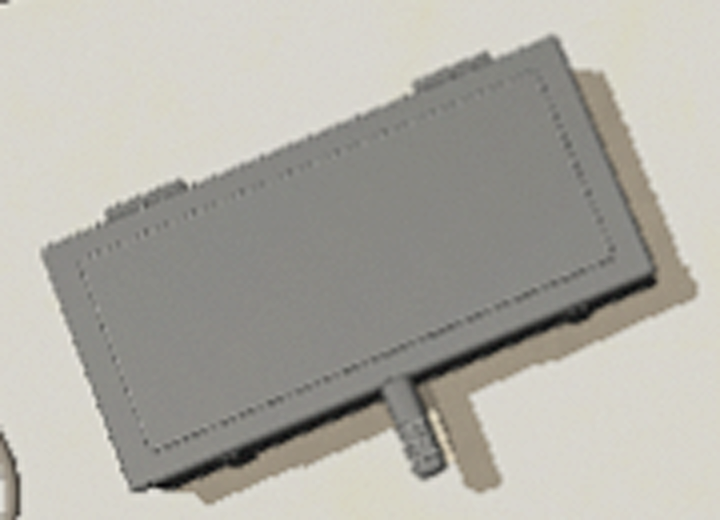

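View pics/scenec.png

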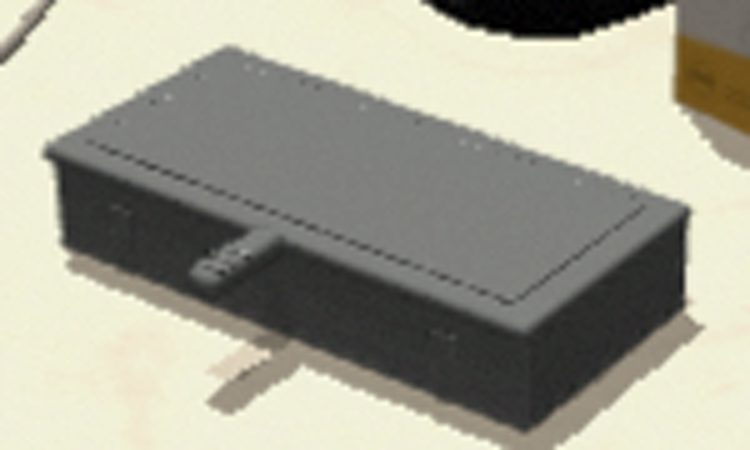

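The crops give the lid's four corners (top crop: (43,250), (556,37), (655,275), (134,490); scene crop: (230,46), (690,208), (525,330), (45,150)) and the tab tip, at (430,470) and (205,272). Next is triangulation.

```bash
cat > h.py <<'E'
import numpy as np,cv2
from scipy.spatial.transform import Rotation as R
from plant import ctrl
def cal(c): return {k:np.array(v) for k,v in c.items() if k!="pixels"}
def und(c,p): return cv2.undistortPoints(np.array(p,float).reshape(-1,1,2),c["camera_matrix"],c["dist_coeffs"])[:,0]
def P(c):
    r=R.from_quat(c["orientation"]).as_matrix().T
    return np.c_[r,-r@c["xyz"]]
def tri(c1,p1,c2,p2):
    X=cv2.triangulatePoints(P(c1),P(c2),und(c1,p1).T,und(c2,p2).T); return (X[:3]/X[3]).T
def onz(c,p,z):
    d=np.c_[und(c,p),np.ones(len(und(c,p)))]@R.from_quat(c["orientation"]).as_matrix().T
    return c["xyz"]+d*((z-c["xyz"][2])/d[:,2])[:,None]
def proj(c,X):
    r=R.from_quat(c["orientation"]).as_matrix().T
    return cv2.projectPoints(np.array(X,float),cv2.Rodrigues(r)[0],-r@c["xyz"],c["camera_matrix"],c["dist_coeffs"])[0][:,0]
E
python3 - <<'E'
from h import *
np.set_printoptions(precision=4,suppress=True)
t=cal(ctrl.read_camera("top")); s=cal(ctrl.read_camera("scene"))
import pickle; pickle.dump((t,s),open("cal.pkl","wb"))
ct=lambda a:(np.array(a)+.5)/4-.5+[130,160]
cs=lambda a:(np.array(a)+.5)/5-.5+[190,165]
T=ct([[43,250],[556,37],[655,275],[134,490],[430,470]]);S=cs([[230,46],[690,208],[525,330],[45,150],[205,272]])
X=tri(t,T,s,S);print(X)
print(onz(t,T[:4],.054),onz(s,S[:4],.054))
B=tri(t,[[364,185],[479,197],[471,279],[355,266]],s,[[371,271],[438,345],[365,370],[299,290]]);print(B,B.mean(0))
# fit closed lid model: x,y,yaw, at z=.054
from scipy.optimize import least_squares
# lid corners in case frame: hinge edge x? lid 128x268 centred about x=0ish
m=np.array([[.064,.134],[.064,-.134],[-.064,-.134],[-.064,.134]])
for z in (.054,.050):
  f=lambda v:(np.r_[(proj(t,np.c_[v[:2]+m@R.from_euler('z',v[2]).as_matrix()[:2,:2].T,[z]*4])-T[:4]).ravel(),(proj(s,np.c_[v[:2]+m@R.from_euler('z',v[2]).as_matrix()[:2,:2].T,[z]*4])-S[:4]).ravel()])
  r=least_squares(f,[.4,.15,.3]);print(z,r.x,r.fun)
E
```

```text
[[ 0.5455  0.2946  0.0485]
 [ 0.6458  0.0478  0.0482]
 [ 0.5281 -0.0005  0.0502]
 [ 0.4285  0.247   0.0475]
 [ 0.4367  0.1052  0.0531]]
[[0.5419 0.2934 0.054 ]
 [0.6426 0.0477 0.054 ]
 [0.525  0.0004 0.054 ]
 [0.4266 0.2453 0.054 ]] [[ 0.5432  0.2836  0.054 ]
 [ 0.6413  0.0393  0.054 ]
 [ 0.5274 -0.0063  0.054 ]
 [ 0.4255  0.2349  0.054 ]]
[[ 0.6229 -0.1406 -0.0015]
 [ 0.5889 -0.3693  0.0025]
 [ 0.434  -0.3476  0.0081]
 [ 0.4606 -0.1197  0.0047]] [ 0.5266 -0.2443  0.0034]
0.054 [0.5352 0.1449 0.3855] [ 0.1758 -1.191   1.4951 -1.17    1.9547 -0.694   0.1067  0.5747 -1.4568
 -1.6172 -0.1088 -1.5071 -1.261  -0.5209 -1.8501 -1.8501]
0.05 [0.5364 0.1467 0.3863] [ 0.0963 -1.2852  0.7811 -1.1181  1.1565 -0.944  -0.0318  0.1655 -1.3254
 -0.5043 -0.21   -0.4245 -1.2067  0.5718 -1.5597 -0.7095]
```

Units first: shifts go in units of 20 mm and turns go in units of 0.05 rad. So -0.404 m is -20.2, -0.374 m is -18.7, -0.772 rad is -15.44.

```bash
echo '[{"d": [-18.7, -20.2, 0], "r": [0, 0, -15.44], "jaw": 1}, {"d": [-18.7, -20.2, 0], "r": [0, 0, -15.44], "jaw": 1}, {"d": [-18.7, -20.2, 0], "r": [0, 0, -15.44], "jaw": 1}, {"d": [-18.7, -20.2, 0], "r": [0, 0, -15.44], "jaw": 1}, {"d": [-18.7, -20.2, 0], "r": [0, 0, -15.44], "jaw": 1}, {"d": [-18.7, -20.2, 0], "r": [0, 0, -15.44], "jaw": 1}, {"d": [-18.7, -20.2, 0], "r": [0, 0, -15.44], "jaw": 1}, {"d": [-18.7, -20.2, 0], "r": [0, 0, -15.44], "jaw": 1}, {"d": [-18.7, -20.2, 0], "r": [0, 0, -15.44], "jaw": 1}, {"d": [-18.7, -20.2, 0], "r": [0, 0, -15.44], "jaw": 1}]' > path.dat && python3 inch.py path.dat 40
echo '[{"d": [0, 0, 3], "jaw": 1}, {"d": [0, 0, 5], "jaw": 1}, {"d": [0, 0, 5], "jaw": 1}]' > path.dat && python3 inch.py path.dat
python3 - <<'E'
from h import *
c=ctrl.read_camera("top");print(ctrl.get_state()["tcp_rot"])
d=ctrl.read_camera("scene")
a=c["pixels"][160:300,150:310,::-1];b=d["pixels"][145:255,190:340,::-1]
f=lambda i,w,h:np.clip(cv2.resize(i,(w,h),interpolation=cv2.INTER_CUBIC)*1.6,0,255).astype('uint8')
cv2.imwrite("pics/pre.png",np.hstack([f(a,400,350),f(b,400,350)]))
E
```

```text
time: 1.45
eef_pos: [0.4496, 0.1067, 0.2044]
tcp_rot: [-0.188, 0.982, -0.0, 0.0]
contact_force: [-0.3, 0.7, -0.4]
opening: 0.999
finger_force: 0.0
time: 1.82
eef_pos: [0.4449, 0.1108, 0.1008]
tcp_rot: [-0.192, 0.981, 0.001, -0.004]
contact_force: [-0.1, -0.7, 0.5]
opening: 1.001
finger_force: 0.0
[-1.92077102e-01  9.81378529e-01  3.88521021e-04 -1.55543965e-03]
```

View pics/pre.png

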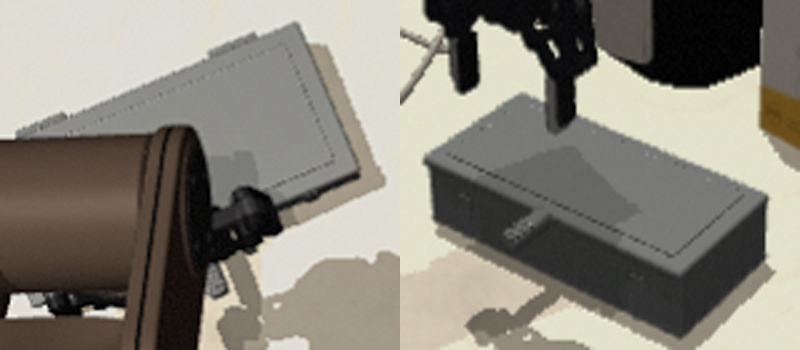

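The fingers, at (462,90) and (560,125), straddle the tab at (525,225) as planned. I'll descend and grip.

```bash
echo '[{"d": [-0.1, 0, 2], "jaw": 1}, {"d": [-0.1, 0, 3.6], "jaw": 1}, {"d": [-0.1, 0, 3.6], "jaw": 1}]' > path.dat && python3 inch.py path.dat
echo '[{"jaw": 0.1}, {"jaw": 0.1}, {"jaw": 0.1}, {"jaw": 0.1}, {"jaw": 0.1}, {"jaw": 0.1}, {"jaw": 0.1}, {"jaw": 0.1}]' > path.dat && python3 inch.py path.dat 30
```

```text
time: 2.3
eef_pos: [0.4501, 0.1111, 0.0325]
tcp_rot: [-0.192, 0.981, 0.0, -0.001]
contact_force: [0.1, 0.2, 0.0]
opening: 0.998
finger_force: 0.0
time: 3.3
eef_pos: [0.4504, 0.1107, 0.0323]
tcp_rot: [-0.191, 0.982, 0.0, -0.0]
contact_force: [0.1, -0.8, 0.1]
opening: 0.096
finger_force: 0.0
```

```bash
python3 - <<'E'
from h import *
d=ctrl.read_camera("scene")
b=d["pixels"][165:255,190:340,::-1]
cv2.imwrite("pics/g.png",np.clip(cv2.resize(b,(750,450),interpolation=cv2.INTER_CUBIC)*1.8,0,255).astype('uint8'))
E
```

```text
(no output)
```

View pics/g.png

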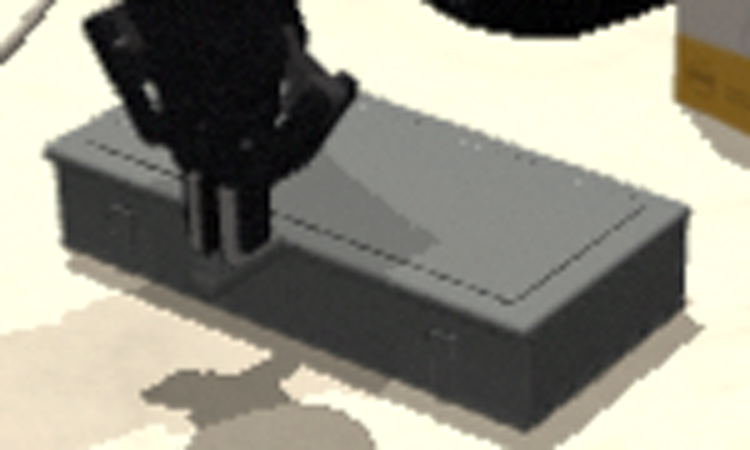

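The fingertips end at crop (205–270, 258), and the tab's lower part shows below them at (215,280), so the pads did not take it. I'll check against projections.

```bash
python3 - <<'E'
from h import *
import pickle
t,s=pickle.load(open("cal.pkl","rb"));np.set_printoptions(precision=4,suppress=True)
st=ctrl.get_state();p=st["eef_pos"];print(p,st["qpos"],st["opening"],st["finger_force"])
cs=lambda q:(q-[190,165]+.5)*5-.5
u=np.array([.926,.377,0]);v=np.array([-.377,.926,0]);c=np.array([.535,.146,0])
print("tcp",cs(proj(s,[p,p+[0,0,.019]])))
print("fingertip outer edges",cs(proj(s,[p+.011*u+.016*v,p-.011*u+.016*v,p+.011*u-.016*v,p-.011*u-.016*v])))
print("tab tip top/bot, root top",cs(proj(s,[c-.111*u+[0,0,.056],c-.111*u+[0,0,.044],c-.064*u+[0,0,.056]])))
E
```

```text
[0.4504 0.1106 0.0323] [ 0.0216  0.043   2.2039 -0.      0.8948 -1.9344] 0.10157356318266896 0.0
tcp [[224.9942 299.7041]
 [222.3798 261.4204]]
fingertip outer edges [[213.4071 277.3328]
 [179.3165 299.1576]
 [270.6579 300.2511]
 [236.8813 322.6525]]
tab tip top/bot, root top [[189.7259 270.4374]
 [191.5915 294.9704]
 [262.801  224.2672]]
```

```bash
python3 - <<'E'
from h import *
a=np.mean([ctrl.read_camera("scene")["pixels"][180:240,215:265,::-1].astype(float) for _ in range(3)],0)
cv2.imwrite("pics/g2.png",cv2.resize((255*(np.clip(a/120,0,1))**.6).astype('uint8'),(500,600),interpolation=cv2.INTER_CUBIC))
E
```

```text
(no output)
```

View pics/g2.png

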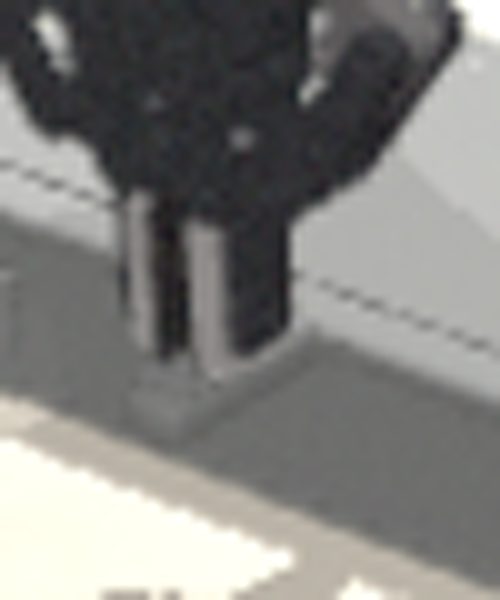

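```bash
python3 - <<'E'
from h import *
import pickle
t,s=pickle.load(open("cal.pkl","rb"));np.set_printoptions(precision=1,suppress=True)
u=np.array([.926,.377,0]);v=np.array([-.377,.926,0])
p=np.array([.4475,.111,.1025])
for z in (0,.013,.025):
  for k in(-1,1):
    q=proj(s,[p+k*v*w+d*u+[0,0,z] for w in(.043,.057) for d in(-.011,.011)])
    print(z,k,((q-[190,145]+.5)*[400/150,350/110]+[400,0]).tolist())
E
```

```text
0 -1 [[545.2300324533475, 189.55174644762593], [563.8323252193693, 175.71463598921358], [559.6662518620897, 196.0625629459228], [578.1796929171469, 182.05736803720922]]
0 1 [[460.12667923921043, 151.17275817304133], [479.20298795178047, 138.30626424698173], [446.8295635160648, 145.17664944116962], [465.9722193688261, 132.45867044026218]]
0.013 -1 [[544.3852638181527, 171.49401431306535], [563.1186258943937, 157.8147827139125], [558.9105522091912, 177.94086360312406], [577.5540316183099, 164.09428847417112]]
0.013 1 [[458.7802963167248, 133.5040322306301], [477.9926430159376, 120.79068363391191], [445.408438436077, 127.5705486999005], [464.68774170751897, 115.0049210830489]]
0.025 -1 [[543.5962822214816, 154.61645164852442], [562.4521958741157, 141.08774670567067], [558.2047223681278, 161.00220079528026], [576.9697867121027, 147.30690505370907]]
0.025 1 [[457.52328887509447, 116.99761816689868], [476.8628361916297, 104.43002699633257], [444.08173443352797, 111.1238205094359], [463.4888068896664, 98.70315594639983]]
```

```bash
echo '[{"d": [0, 0, -1.5], "jaw": 0.1}, {"d": [0, 0, -1.5], "jaw": 0.1}, {"d": [0, 0, -1.5], "jaw": 1}]' > path.dat && python3 inch.py path.dat; echo '[{"d": [0, 0, -1.5], "jaw": 1}, {"d": [0, 0, -1.5], "jaw": 1}, {"d": [0, 0, -1.5], "jaw": 0}, {"d": [0, 0, -1.5], "jaw": 0}, {"d": [0, 0, -1.5], "jaw": 0}, {"d": [0, 0, -1.5], "jaw": 0}, {"d": [0, 0, -1.5], "jaw": 0}, {"d": [0, 0, -1.5], "jaw": 0}]' > path.dat && python3 inch.py path.dat
python3 - <<'E'
from h import *
print(ctrl.get_state())
a=np.mean([ctrl.read_camera("scene")["pixels"][160:240,200:270,::-1].astype(float) for _ in range(2)],0)
b=np.mean([ctrl.read_camera("top")["pixels"][200:300,190:280,::-1].astype(float) for _ in range(2)],0)
f=lambda a,w:cv2.resize((255*(np.clip(a/120,0,1))**.6).astype('uint8'),(w,480),interpolation=cv2.INTER_CUBIC)
cv2.imwrite("pics/g3.png",np.hstack([f(a,420),f(b,360)]))
E
```

```text
time: 3.88
eef_pos: [0.4501, 0.1106, 0.0619]
tcp_rot: [-0.191, 0.982, 0.0, -0.0]
contact_force: [0.9, -0.7, -0.7]
opening: 0.301
finger_force: 0.0
time: 4.88
eef_pos: [0.4505, 0.1107, 0.0924]
tcp_rot: [-0.191, 0.982, -0.0, 0.0]
contact_force: [0.1, 0.3, -1.1]
opening: 0.002
finger_force: 0.0
{'time': 4.875, 'qpos': array([ 2.16137550e-02, -5.99120123e-02,  2.17453900e+00, -1.28104537e-05,
        1.02687311e+00, -1.93440817e+00]), 'dq': array([ 1.45439935e-03, -1.16478099e-03,  1.57200629e-04,  1.36557762e-03,
        9.36714620e-05,  6.83415712e-04]), 'joint_efforts': array([-2.15580323e-03, -2.34596604e+01, -2.58632594e+01, -3.60258946e-04,
        2.67297228e-04,  3.74930465e-06]), 'eef_pos': array([0.45046237, 0.11065824, 0.09235538]), 'tcp_rot': array([-1.91427278e-01,  9.81506798e-01, -1.32757735e-05,  4.46687306e-05]), 'contact_force': array([ 0.06138115,  0.3493025 , -1.06594005]), 'wrist_torque': array([-0.02774399,  0.00455005,  0.00426945]), 'finger_force': 0.0, 'opening': 0.0016935621613917953}
```

View pics/g3.png

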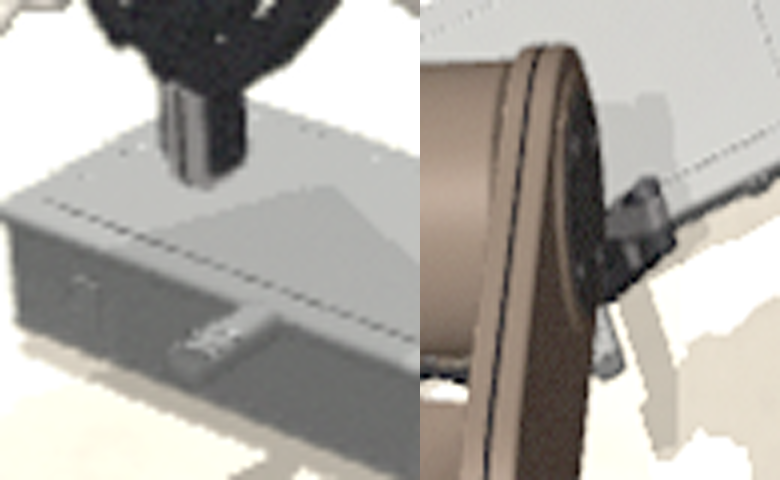

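The shut fingertip shows at pixel (233,190), but the reported TCP projects to about row 201. The tips stand about 25 mm higher than reported, so they closed just above the tab. Going lower is safe either way.

```bash
echo '[{"jaw": 1}, {"jaw": 1}, {"jaw": 1}, {"jaw": 1}, {"jaw": 1}, {"d": [0, 0, 2], "jaw": 1}, {"d": [0, 0, 3.5], "jaw": 1}, {"d": [0, 0, 4.1], "jaw": 1}, {"d": [0, 0, 4.1], "jaw": 1}]' > path.dat && python3 inch.py path.dat
echo '[{"jaw": 0.1}, {"jaw": 0.1}, {"jaw": 0.1}, {"jaw": 0.1}, {"jaw": 0.1}, {"jaw": 0.1}, {"jaw": 0.1}, {"jaw": 0.1}]' > path.dat && python3 inch.py path.dat 30
```

```text
time: 6.2
eef_pos: [0.45, 0.1106, 0.0099]
tcp_rot: [-0.191, 0.982, 0.0, -0.001]
contact_force: [0.2, 0.2, -0.3]
opening: 0.998
finger_force: 0.0
time: 7.2
eef_pos: [0.4504, 0.1115, 0.0109]
tcp_rot: [-0.191, 0.982, 0.001, -0.0]
contact_force: [-3.1, 5.4, 5.4]
opening: 0.176
finger_force: 33.3
```

The tab is gripped at opening 0.176 with 33 N. I'll swing it along the 154 mm arc.

```bash
echo '[{"d": [-0.05, 0, -0.75], "jaw": 0.1}, {"d": [-0.2, 0, -1.525], "jaw": 0.1}, {"d": [-0.4, 0, -2.25], "jaw": 0.1}, {"d": [-0.685, 0, -2.98], "jaw": 0.1}, {"d": [-1.05, 0, -3.675], "jaw": 0.1}, {"d": [-1.45, 0, -4.3], "jaw": 0.1}, {"d": [-1.45, 0, -4.3], "jaw": 0.1}]' > path.dat && python3 inch.py path.dat
python3 - <<'E'
from h import *
s=ctrl.get_state();p=s["eef_pos"]-[.535,.146,0];print(p@[.926,.377,0]-.062,p@[-.377,.926,0],s["contact_force"],s["wrist_torque"])
E
```

```text
time: 8.07
eef_pos: [0.4775, 0.1226, 0.0968]
tcp_rot: [-0.191, 0.982, 0.001, 0.0]
contact_force: [-1.2, 4.5, -2.5]
opening: 0.18
finger_force: 32.5
-0.12404930245443481 5.468479195254144e-05 [-1.15856814  4.53104262 -2.46616184] [0.83239594 0.08359477 0.15808104]
```

```bash
echo '[{"d": [-0.5, 0, -0.6], "jaw": 0.1}, {"d": [-1.02, 0, -1.15], "jaw": 0.1}, {"d": [-1.6, 0, -1.625], "jaw": 0.1}, {"d": [-2.25, 0, -2.075], "jaw": 0.1}, {"d": [-2.925, 0, -2.435], "jaw": 0.1}, {"d": [-3.635, 0, -2.735], "jaw": 0.1}, {"d": [-4.35, 0, -2.95], "jaw": 0.1}, {"d": [-5.13, 0, -3.11], "jaw": 0.1}, {"d": [-5.13, 0, -3.11], "jaw": 0.1}]' > path.dat && python3 inch.py path.dat
echo '[{"d": [-0.75, 0, -0.07], "jaw": 0.1}, {"d": [-1.55, 0, -0.07], "jaw": 0.1}, {"d": [-2.35, 0, 0], "jaw": 0.1}, {"d": [-2.85, 0, 0.1], "jaw": 0.1}, {"d": [-2.85, 0, 0.1], "jaw": 0.1}]' > path.dat && python3 inch.py path.dat
```

```text
time: 9.2
eef_pos: [0.5721, 0.1616, 0.1586]
tcp_rot: [-0.191, 0.982, 0.001, -0.002]
contact_force: [-2.7, 5.8, -2.0]
opening: 0.177
finger_force: 36.1
time: 9.82
eef_pos: [0.6249, 0.1833, 0.1571]
tcp_rot: [-0.191, 0.981, 0.001, -0.001]
contact_force: [-3.2, 5.8, -0.4]
opening: 0.178
finger_force: 38.7
```

```bash
echo '[{"jaw": 0.6}, {"jaw": 0.6}, {"jaw": 0.6}, {"jaw": 0.6}, {"d": [0, 0, -2.5], "jaw": 0.6}, {"d": [2.5, 0, -5], "jaw": 0.6}, {"d": [7.5, -6, -7], "jaw": 0.6}, {"d": [10, -12, -7], "jaw": 1}, {"d": [10, -12, -7], "jaw": 1}, {"d": [10, -12, -7], "jaw": 1}]' > path.dat && python3 inch.py path.dat
python3 - <<'E'
from h import *
c=ctrl.read_camera("top");cv2.imwrite("pics/o_t.png",c["pixels"][:,:,::-1])
d=ctrl.read_camera("scene");cv2.imwrite("pics/o_s.png",d["pixels"][:,:,::-1])
a=c["pixels"][150:290,130:310,::-1];b=d["pixels"][135:255,190:350,::-1]
f=lambda a,w,h:cv2.resize((255*(np.clip(a/160,0,1))**.6).astype('uint8'),(w,h),interpolation=cv2.INTER_CUBIC)
cv2.imwrite("pics/o1.png",np.vstack([f(a,386,300),f(b,400,300)[:,:386]]))
cv2.imwrite("pics/o1.png",np.hstack([f(a,400,311),f(b,400,311)]))
print(ctrl.get_state()["eef_pos"])
E
```

```text
time: 11.08
eef_pos: [0.5356, -0.0776, 0.2921]
tcp_rot: [-0.191, 0.981, -0.0, 0.0]
contact_force: [0.6, 0.2, 0.9]
opening: 1.001
finger_force: 0.0
[ 0.53576833 -0.08116167  0.29281719]
```

View pics/o1.png

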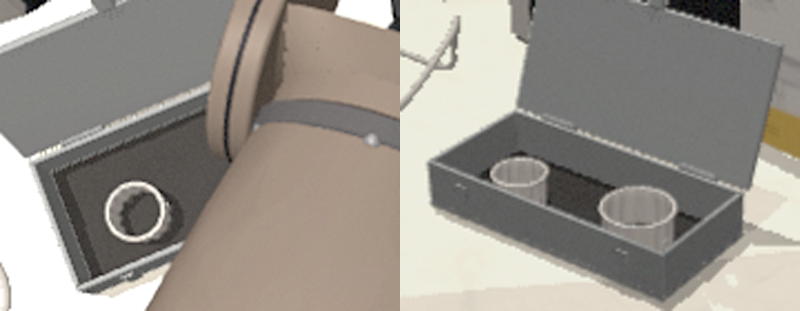

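The lid stays open. The small cutter is on the left: top crop rim centre (137,212), scene crop rim centre (519,172). The large one's rim is at (638,207). I'll refine by fitting ellipses to the rims and triangulating.

```bash
python3 - <<'E'
from h import *
import pickle
t,s=pickle.load(open("cal.pkl","rb"));np.set_printoptions(precision=4,suppress=True)
def rim(f,x0,y0,x1,y1):
    g=cv2.imread(f)[y0:y1,x0:x1].max(2); th=np.percentile(g,50)
    th=cv2.threshold(g,0,255,cv2.THRESH_OTSU)[0]
    n,l,st,_=cv2.connectedComponentsWithStats((g>th).astype('uint8'))
    b=[k for k in range(1,n) if st[k,4]>25]
    return g,th,l,st
g,th,l,st=rim("pics/o_t.png",174,228,208,262);print(th,st)
k=1+np.argmax(st[1:,4]);h=cv2.convexHull(np.argwhere(l==k)[:,::-1].astype(np.int32));et=cv2.fitEllipse(h);print(et)
ct=np.array(et[0])+[174,228]
g,th,l,st=rim("pics/o_s.png",224,192,252,213)
for r in g[::1]:print(' '.join('%3d'%v for v in r))
print(ct,onz(t,[ct],.036),onz(t,[ct],.030))
for z in(.03,.036):print(tri(t,[ct],s,[[237.6,201.4]]),onz(s,[[237.6,201.4]],z))
E
```

```text
79.0 [[  0   0  34  34 980]
 [  3   4  28  27 173]
 [ 31  13   1   1   1]
 [ 32  33   2   1   2]]
((16.367721557617188, 16.698225021362305), (26.369098663330078, 27.603891372680664), 46.66643142700195)
 27  27  27  27  27  27  27  26  27  26  26  26  28  30  29  30  31  33  31  32  30  31  31  30  31  32  30  31
 27  25  26  25  28  26  25  28  26  28  26  28  24  17  11  20  29  32  31  33  31  31  31  31  31  32  30  31
 27  26  27  26  27  27  26  28  27  25  15   9   8   9   7   7  13  26  30  31  31  30  31  33  32  31  32  31
 26  27  27  27  27  26  27  27  20  27  22  28  40  42  37  42  35  36  34  22  18  27  30  29  31  30  31  31
 28  27  27  27  28  26  36  44  49  69  65  76 102 107  95 104  89  89  88  60  41  37  22  20  29  29  30  31
 27  27  27  25  34  40  66  99  93  74  70  74  75  71  69  70  73  75  73  74  93  91  64  35  18  18  21  28
 26  27  28  27  69  92  72  70  68  63  65  69  71  66  64  61  68  69  65  63  73  73  97  83  43  14   7   8
 26  22  26  67  95  72  57  65  65  57  61  65  66  60  59  61  64  64  63  58  67  64  70  99  83  37   9   9
 1
[... 923 characters left out ...]
78  72  61  61  59  63  61  58  58  59  60  54  56  59  57  54  56  36  18  16  16
 32  31  31  32  31  30  30  41  58  70  71  63  64  62  58  58  60  60  53  57  60  57  57  58  33  16  12  14
 31  33  32  32  30  32  32  32  32  35  50  63  74  74  64  62  60  58  53  56  60  59  56  56  37  16  11  16
 31  31  30  32  33  32  32  32  30  31  31  32  39  56  68  70  64  58  54  58  60  59  53  57  35  15  15  14
 31  30  31  30  31  31  32  32  32  32  32  32  33  31  32  48  61  71  70  64  65  58  47  55  29   8  15  17
[190.3677 244.6982] [[0.4994 0.201  0.036 ]] [[0.5003 0.2027 0.03  ]]
[[0.5024 0.2021 0.0291]] [[0.5037 0.1999 0.03  ]]
[[0.5024 0.2021 0.0291]] [[0.4991 0.1903 0.036 ]]
```

```bash
echo '[{"d": [-3.59, 13.835, 0], "jaw": 0.75}, {"d": [-3.59, 13.835, 0], "jaw": 0.75}, {"d": [-3.59, 13.835, 0], "jaw": 0.75}, {"d": [-3.59, 13.835, 0], "jaw": 0.75}, {"d": [-3.59, 13.835, 0], "jaw": 0.75}, {"d": [-3.59, 13.835, 2.5], "jaw": 0.75}, {"d": [-3.59, 13.835, 5], "jaw": 0.75}, {"d": [-3.59, 13.835, 7.5], "jaw": 0.75}, {"d": [-3.59, 13.835, 11], "jaw": 0.75}, {"d": [-3.59, 13.835, 11], "jaw": 0.75}]' > path.dat && python3 inch.py path.dat
echo '[{"jaw": 0.75}, {"d": [0, 0, 0.5], "jaw": 0.75}, {"d": [0, 0, 1], "jaw": 0.75}, {"d": [0, 0, 1.5], "jaw": 0.75}, {"d": [0, 0, 1.5], "jaw": 0.75}]' > path.dat && python3 inch.py path.dat
python3 - <<'E'
from h import *
c=ctrl.read_camera("top")["pixels"][:,:,::-1];d=ctrl.read_camera("scene")["pixels"][:,:,::-1]
s=ctrl.get_state();print(s["eef_pos"],s["contact_force"])
f=lambda a,w,h:cv2.resize((255*(np.clip(a/130,0,1))**.6).astype('uint8'),(w,h),interpolation=cv2.INTER_CUBIC)
cv2.imwrite("pics/p1.png",f(d[160:250,190:310],800,600))
E
```

```text
time: 12.42
eef_pos: [0.4942, 0.2074, 0.0664]
tcp_rot: [-0.192, 0.981, -0.0, -0.006]
contact_force: [0.5, 0.7, 0.5]
opening: 0.748
finger_force: 0.0
time: 13.05
eef_pos: [0.4979, 0.2075, 0.0403]
tcp_rot: [-0.191, 0.982, -0.0, -0.001]
contact_force: [0.5, 0.1, 0.3]
opening: 0.749
finger_force: 0.0
[0.4987421  0.20770136 0.04126508] [ 0.54364536 -0.28761574  0.43701958]
```

View pics/p1.png

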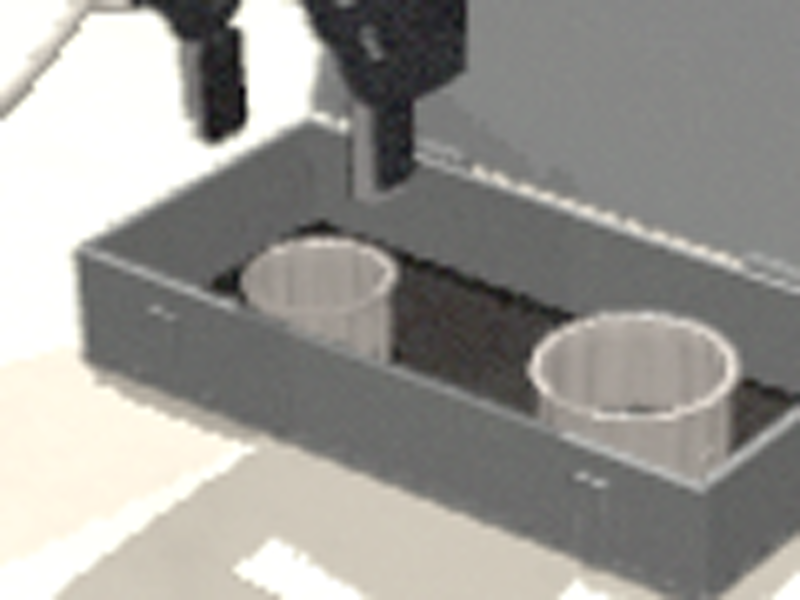

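The pads, at (218,135) and (382,190), have their midpoint about 6 mm too far along +v of the small rim's centre at (320,275), and the tips are about 40 mm above the rim. The large rim is at (635,365). I'll shift −5.5 mm in y and descend.

```bash
echo '[{"d": [0, -0.285, 0], "jaw": 0.75}, {"d": [0, -0.285, 0.5], "jaw": 0.75}, {"d": [0, -0.285, 1], "jaw": 0.75}, {"d": [0, -0.285, 1.5], "jaw": 0.75}, {"d": [0, -0.285, 2], "jaw": 0.75}, {"d": [0, -0.285, 2.5], "jaw": 0.75}, {"d": [0, -0.285, 2.5], "jaw": 0.75}]' > path.dat && python3 inch.py path.dat
echo '[{"d": [0, 0, 0.25], "jaw": 0.75}, {"d": [0, 0, 0.45], "jaw": 0.75}, {"d": [0, 0, 0.45], "jaw": 0.75}]' > path.dat && python3 inch.py path.dat
```

```text
time: 14.02
eef_pos: [0.5, 0.2023, -0.0099]
tcp_rot: [-0.191, 0.982, -0.0, -0.001]
contact_force: [0.8, 1.1, 0.5]
opening: 0.75
finger_force: 0.0
time: 14.4
eef_pos: [0.5007, 0.2024, -0.0179]
tcp_rot: [-0.191, 0.982, -0.0, -0.0]
contact_force: [-0.3, 0.5, -0.3]
opening: 0.749
finger_force: 0.0
```

No contact so far; closing gently.

Units first: shifts go in units of 20 mm and turns go in units of 0.05 rad. So -0.03 m is -1.5, -0.015 m is -0.75.

```bash
echo '[{"jaw": 0.4}, {"jaw": 0.4}, {"jaw": 0.4}, {"jaw": 0.4}, {"jaw": 0.4}]' > path.dat && python3 inch.py path.dat 25
echo '[{"d": [0, 0, -0.25], "jaw": 0.4}, {"d": [0, 0, -0.75], "jaw": 0.4}, {"d": [0, 0, -1.5], "jaw": 0.4}, {"d": [0, 0, -1.5], "jaw": 0.4}]' > path.dat && python3 inch.py path.dat
```

```text
time: 15.02
eef_pos: [0.5013, 0.2025, -0.0171]
tcp_rot: [-0.191, 0.982, -0.0, 0.0]
contact_force: [-1.0, -0.0, 4.4]
opening: 0.577
finger_force: 26.2
time: 15.52
eef_pos: [0.5025, 0.2028, 0.0144]
tcp_rot: [-0.191, 0.981, -0.0, 0.002]
contact_force: [1.1, 0.4, -0.5]
opening: 0.577
finger_force: 26.1
```

```bash
echo '[{"d": [0, 0, -1], "jaw": 0.4}, {"d": [0, 0, -2.5], "jaw": 0.4}, {"d": [0, 0, -4], "jaw": 0.4}, {"d": [0, 0, -5.5], "jaw": 0.4}, {"d": [0, 0, -6], "jaw": 0.4}, {"d": [0, 0, -6], "jaw": 0.4}, {"d": [0.35, -1.05, -6], "jaw": 0.4}, {"d": [1, -3, -6], "jaw": 0.4}, {"d": [1.7, -5, -6], "jaw": 0.4}, {"d": [2.4, -7, -6], "jaw": 0.4}]' > path.dat && python3 inch.py path.dat
echo '[{"d": [0.68, -2, 0], "jaw": 0.4}, {"d": [1.36, -4, 0], "jaw": 0.4}, {"d": [2.04, -6, 0], "jaw": 0.4}, {"d": [2.72, -8, 0], "jaw": 0.4}, {"d": [3.4, -10, 0], "jaw": 0.4}, {"d": [4.08, -12, 0], "jaw": 0.4}, {"d": [4.6, -13.5, 0], "jaw": 0.4}, {"d": [4.82, -14.2, 0], "jaw": 0.4}, {"d": [4.82, -14.2, 0], "jaw": 0.4}]' > path.dat && python3 inch.py path.dat
```

```text
time: 16.77
eef_pos: [0.5077, 0.0536, 0.1302]
tcp_rot: [-0.192, 0.981, 0.0, -0.002]
contact_force: [0.3, 0.7, -0.5]
opening: 0.574
finger_force: 26.1
time: 17.9
eef_pos: [0.5258, -0.2447, 0.131]
tcp_rot: [-0.191, 0.982, 0.001, -0.001]
contact_force: [0.7, 0.3, -0.2]
opening: 0.578
finger_force: 26.2
```

To row units: 0.13 m is 6.5, 0.11 m is 5.5.

```bash
echo '[{"d": [0, 0, 1], "jaw": 0.4}, {"d": [0, 0, 2.5], "jaw": 0.4}, {"d": [0, 0, 4], "jaw": 0.4}, {"d": [0, 0, 5.5], "jaw": 0.4}, {"d": [0, 0, 6.5], "jaw": 0.4}, {"d": [0, 0, 6.5], "jaw": 0.4}]' > path.dat && python3 inch.py path.dat
```

```text
time: 18.65
eef_pos: [0.5248, -0.2428, -0.0001]
tcp_rot: [-0.192, 0.981, 0.002, -0.002]
contact_force: [-0.6, 0.4, 0.2]
opening: 0.573
finger_force: 26.2
```

To row units: 0.011 m is 0.55, 0.008 m is 0.4.

```bash
echo '[{"d": [0, 0, 0.2], "jaw": 0.4}, {"d": [0, 0, 0.4], "jaw": 0.4}, {"d": [0, 0, 0.55], "jaw": 0.4}, {"d": [0, 0, 0.55], "jaw": 0.4}]' > path.dat && python3 inch.py path.dat; echo '[{"d": [0, 0, 0.075], "jaw": 0.4}, {"d": [0, 0, 0.15], "jaw": 0.4}, {"d": [0, 0, 0.15], "jaw": 0.4}]' > path.dat && python3 inch.py path.dat
```

```text
time: 19.15
eef_pos: [0.5264, -0.2448, -0.0085]
tcp_rot: [-0.191, 0.982, -0.0, 0.0]
contact_force: [-0.2, -1.0, -1.5]
opening: 0.575
finger_force: 26.2
time: 19.52
eef_pos: [0.5263, -0.2447, -0.0118]
tcp_rot: [-0.191, 0.982, 0.0, -0.0]
contact_force: [0.0, 0.2, 0.2]
opening: 0.577
finger_force: 26.2
```

To row units: 0.003 m is 0.15, 0.0015 m is 0.075.

```bash
echo '[{"d": [0, 0, 0.075], "jaw": 0.4}, {"d": [0, 0, 0.15], "jaw": 0.4}, {"d": [0, 0, 0.15], "jaw": 0.4}]' > path.dat && python3 inch.py path.dat; echo '[{"d": [0, 0, 0.05], "jaw": 0.4}, {"d": [0, 0, 0.05], "jaw": 0.4}]' > path.dat && python3 inch.py path.dat
```

```text
time: 19.9
eef_pos: [0.5263, -0.2446, -0.0148]
tcp_rot: [-0.191, 0.982, 0.0, -0.0]
contact_force: [0.1, 0.2, -0.3]
opening: 0.578
finger_force: 26.2
time: 20.15
eef_pos: [0.5265, -0.2448, -0.0151]
tcp_rot: [-0.191, 0.982, 0.0, -0.0]
contact_force: [-1.4, 1.2, 3.5]
opening: 0.576
finger_force: 26.5
```

Contact at 3.5 N, so the cutter is on the board. Releasing and retreating.

```bash
echo '[{"jaw": 0.6}, {"jaw": 0.65}, {"jaw": 0.85}, {"jaw": 0.85}, {"jaw": 0.85}]' > path.dat && python3 inch.py path.dat; echo '[{"d": [0, 0, -1], "jaw": 0.85}, {"d": [0, 0, -2.5], "jaw": 0.85}, {"d": [0, 0, -5], "jaw": 0.85}, {"d": [0, 0, -7.5], "jaw": 0.85}, {"d": [0, -3, -10], "jaw": 0.85}, {"d": [0, -6, -10], "jaw": 0.85}, {"d": [0, -9, -10], "jaw": 0.85}, {"d": [0, -10, -10], "jaw": 0.85}, {"d": [0, -10, -10], "jaw": 0.85}, {"d": [0, -10, -10], "jaw": 0.85}]' > path.dat && python3 inch.py path.dat
python3 - <<'E'
from h import *
c=ctrl.read_camera("top");d=ctrl.read_camera("scene")
cv2.imwrite("pics/e_t.png",c["pixels"][:,:,::-1]);cv2.imwrite("pics/e_s.png",d["pixels"][:,:,::-1])
t,s=cal(c),cal(d);np.set_printoptions(precision=1,suppress=True)
# expected rim points on the board, both views: image gradient strength along predicted rim
a=np.linspace(0,2*np.pi,72,endpoint=False)
for nm,k,i in(("top",t,c),("scene",s,d)):
  g=cv2.GaussianBlur(i["pixels"].max(2),(0,0),.7).astype(float);m=cv2.magnitude(cv2.Sobel(g,6,1,0),cv2.Sobel(g,6,0,1))
  best=max((np.mean(cv2.remap(m.astype('float32'),*[q.astype('float32').reshape(1,-1) for q in proj(k,np.c_[x+.0255*np.cos(a),y+.0255*np.sin(a),0*a+z]).T],1)),x,y,z) for x in np.arange(.48,.57,.003) for y in np.arange(-.29,-.19,.003) for z in(.033,.038))
  print(nm,np.round(best,3))
E
```

```text
time: 20.78
eef_pos: [0.5264, -0.2447, -0.0157]
tcp_rot: [-0.191, 0.982, 0.0, -0.0]
contact_force: [0.2, -0.3, 0.6]
opening: 0.849
finger_force: 0.0
time: 22.02
eef_pos: [0.6014, -0.4292, 0.1851]
tcp_rot: [-0.192, 0.981, 0.0, 0.0]
contact_force: [0.2, -0.5, 0.5]
opening: 0.85
finger_force: 0.0
top [168.    0.5  -0.2   0. ]
scene [158.2   0.5  -0.3   0. ]
```

```bash
python3 - <<'E'
from h import *
import pickle
t,s=pickle.load(open("cal.pkl","rb"))
a=np.linspace(0,2*np.pi,72,endpoint=False)
for nm,k,f in(("top",t,"e_t"),("scene",s,"e_s")):
  g=cv2.GaussianBlur(cv2.imread(f"pics/{f}.png").max(2),(0,0),.7).astype(float);m=cv2.magnitude(cv2.Sobel(g,6,1,0),cv2.Sobel(g,6,0,1)).astype('float32')
  print(nm,["%.3f"%v for v in max((np.mean(cv2.remap(m,*[q.astype('float32').reshape(1,-1) for q in proj(k,np.c_[x+.0255*np.cos(a),y+.0255*np.sin(a),0*a+z]).T],1)),x,y,z) for x in np.arange(.48,.57,.003) for y in np.arange(-.29,-.19,.003) for z in(.033,.038))])
A,B=cv2.imread("pics/o_s.png").astype(float),cv2.imread("pics/e_s.png").astype(float)
df=abs(A-B).max(2)
print("large region",(df[200:230,268:302]>15).mean(),"lid region",(df[135:205,245:340]>15).mean(),"small old",(df[195:215,225:250]>15).mean())
st=ctrl.get_state();print(st["time"],st["dq"].max(),st["contact_force"])
E
```

```text
top ['167.966', '0.522', '-0.242', '0.038']
scene ['158.187', '0.522', '-0.251', '0.038']
large region 0.000980392156862745 lid region 0.005112781954887218 small old 0.632
22.125 0.003123802009150257 [-0.00451693  0.69256641  0.11186737]
```

The cutter is on the board within about 7 mm of its centre, with its rim at the expected height. The lid and the large cutter haven't moved, so I'm handing in.

```bash
python3 -c "
from plant import ctrl
print(ctrl.sign_off())"
```

```text
the job is handed in; nothing more can be done
None
```

I handed the job in at about 22 s, with the lid leaning open, the small cutter set down on the board within about 7 mm of its centre, and the large cutter still in the case; the hand-in returned no verdict.

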